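# Unpin the handlamp from its dock and set it on the taped square

### The job

Free the orange handlamp from its dock: draw the red-headed lock pin up out of the clevis and park it by sliding its neck sideways, fully home, into the notch of the yellow keeper plate, so that it hangs upright there by its collar. Then slide the lamp back out of the clevis, lift it off the dock by its handle and set it down gently, upright, its round base wholly inside the taped square of the green mat (the lug may stick out), and let go. Leave the green tray, the spray can, the mug and the tape roll where they stand.

Things in the scene. Friction and masses are not known exactly. Their poses are not given: they have to be found in the camera images.
- dock: Fixed lamp dock: blue base plate 190 x 110 x 12 mm with a black round platform, diameter 92 mm, top 30 mm above the bench, on which the lamp stands. Origin: on the bench under the platform's centre; z up; +x points from the platform to the steel clevis (see bore).
- bore (a point): Centre of the clevis bore's mouth, 85 mm along the dock's x, 89 mm high; axes as the dock's. Two level jaws, 60 mm wide, 67 mm long, start 25 mm before it (-x) and join at a back post 27 to 42 mm beyond it: lower jaw 49 to 61 mm high, upper 79 to 89 mm. A vertical bore of diameter 20 mm goes through both. The -x side is open.
- pin: Loose steel pin, 90 g, z along it. Origin: centre of the collar's underside. Below: neck, diameter 9 mm, 16 mm long; then shank, diameter 16 mm, to the tip 46 mm below. Above: dark collar, diameter 28 mm, 6 mm thick. At the start it stands upright in the bore, collar on the upper jaw, through the hole in the lamp's lug. It comes out freely, straight up, after 46 mm.
- pin_grip (a point): Middle of the pin's red round grip, 23 mm above the pin's origin: diameter 20 mm, 34 mm high, from the collar's top up.
- keeper: Fixed pin keeper, at either side of the clevis: blue foot 55 x 50 mm, blue post, and a level yellow plate 6 mm thick, 50 mm wide, top 90 mm above the bench, nothing above it. Origin on the bench under the notch's seat. The notch runs along the keeper's x, 12 mm wide, open to -x with a flared mouth; the plate's front edge is 29 mm before the seat. Post under the plate at x = 20 to 30 mm.
- keeper_notch (a point): The seat, on the plate's top face: where the pin's origin belongs when parked; axes as the keeper's; the notch's flat end is 6 mm beyond. The 16 mm shank does not pass the notch from above: the 9 mm neck must come in sideways along the keeper's +x with the collar a few mm over the plate, then be lowered till the collar rests.
- lamp: Loose handlamp, 0.4 to 0.8 kg. Origin: centre of its underside; z up. Orange round base, diameter 80 mm, clear lens, orange cap up to 100 mm, black handle above. At the start it stands on the dock's platform, axes as the dock's, lug locked in the clevis. With the pin out it slides along the dock's -x; the lug is clear of the jaws after 47 mm, and only then can it be lifted.
- lamp_handle (a point): Middle of the lamp's black handle bar, 135 mm above its underside. Bar along the lamp's y, 80 mm long, section 14 x 14 mm, on 8 mm thick posts at y = -32 and 32 mm; 28 mm free under it. Grip across the lamp's x.
- lamp_lug (a point): Centre of the hole (diameter 24 mm) in the lamp's steel lug, 85 mm along the lamp's x, 39 mm above its underside. The lug is 36 mm wide, 8 mm thick and ends 107 mm from the lamp's axis. On the dock it lies between the jaws, 4 mm free below, 6 mm above.
- square: Fixed dark green rubber mat, 154 mm square, 3 mm thick, edged on top with pale yellow tape 12 mm wide (inside the tape 130 mm square). Origin on the bench under its centre, x and y along its sides. It can be on the left or the right.
- tray: Bystander: green open parts tray, 150 x 130 x 45 mm, origin under its centre.
- spray: Bystander: blue spray can, diameter 54 mm, 150 mm tall, origin under its centre.
- mug: Bystander: white mug without handle, diameter 72 mm, 85 mm tall, origin under its centre.
- roll: Bystander: roll of masking tape lying flat, outer diameter 90 mm, 24 mm high, origin under its centre.
Things that resemble listed ones, but are neither listed nor needed, are in the scene too. What is shaped like the keeper but pink or purple is not meant.

How it is judged:
On the way, in this order (a step that is already met when the one before it is completed fails the run):
1. the pin is drawn up out of the clevis, the lamp still on the dock (z of pin in the frame of dock above 0.13 m and horizontal distance between lamp and dock below 0.02 m), for 0.1 s.
2. the pin hangs upright in the keeper's notch, released, the lamp still on the dock (x of pin in the frame of keeper_notch between -0.012 and 0.005 m and y of pin in the frame of keeper_notch between -0.005 and 0.005 m and z of pin in the frame of keeper_notch between -0.003 and 0.003 m and angle between pin's own z axis and vertical below 0.12 rad and contact force between pin and the fingers below 0.3 N and horizontal distance between lamp and dock below 0.02 m), for 0.2 s.
3. the lamp is out of the clevis and lifted off the dock (horizontal distance between lamp and dock above 0.045 m and height (world z) of lamp above 0.04 m and contact force between lamp and dock below 0.2 N), for 0.1 s.
At the end, for the whole second after the job is handed in: Pin at rest in the keeper's notch: collar on the plate (3 mm), upright within 7 degrees, at most 12 mm short of the seat, 5 mm sideways. Lamp at rest on the mat, upright within 3 degrees, base inside the taped square (centre within 27 mm along each side). Hand off (x of pin in the frame of keeper_notch between -0.012 and 0.005 m and y of pin in the frame of keeper_notch between -0.005 and 0.005 m and z of pin in the frame of keeper_notch between -0.003 and 0.003 m and angle between pin's own z axis and vertical below 0.12 rad and x of lamp in the frame of square between -0.027 and 0.027 m and y of lamp in the frame of square between -0.027 and 0.027 m and height (world z) of lamp below 0.006 m and angle between lamp's own z axis and vertical below 0.05 rad and linear speed of each of lamp, pin below 0.02 m/s); the robot touches nothing.
It fails at once if the lamp is tipped by more than 35 degrees (angle between lamp's own z axis and vertical above 0.6 rad).
It fails at once if the lamp is dropped or slammed down (faster than 0.25 m/s within its last 20 mm) (height (world z) of lamp below 0.023 m and linear speed of lamp above 0.25 m/s).
It fails at once if the tray or the tape roll is shifted by more than 20 mm (distance of any of tray, roll from where it was at the start of the episode above 0.02 m).
It fails at once if the spray can is shifted by more than 20 mm or knocked over (distance of spray from where it was at the start of the episode above 0.02 m or angle between spray's own z axis and vertical above 0.3 rad).
It fails at once if the mug is shifted by more than 20 mm or knocked over (distance of mug from where it was at the start of the episode above 0.02 m or angle between mug's own z axis and vertical above 0.3 rad).
It also fails if it takes over 64 s, if anything falls off the work surface, if the arm or the gripper's body presses on something with over 40 N, if the wrist force passes 120 N, or if a joint passes its speed limit or range.

### The arm

A 7-joint arm with a two-finger parallel gripper is mounted at the origin on the work surface. World frame = base frame: x ahead of the robot, y to its left, z up, the work surface at z = 0. Lengths are in m, angles in rad, forces in N, time in s.
With the tool pointing down it reaches from about 0.4 to 0.85 m from the base axis. Payload 10.4 kg.
Tool frame: the origin (TCP) lies at the very end of the fingers, on their centre line; the grasp point (between the pads) lies 19 mm behind it (grip_point_offset is the distance from the TCP to the grasp point, in m); z points along the fingers, y is the line along which they close (so a half turn about z gives the same grasp; the last joint's range is limited). The gripper opens to 87 mm and grips with 3 to 60 N. Pads are 19 mm wide; open, the fingers measure 117 mm over their backs; the gripper's body (75 mm by 190 mm) begins 51 mm behind the grasp point.
Start: joints at [-1.207, 0.332, -0.065, 1.46, 0.022, 1.35, -0.088], TCP at [0.236, 0.579, 0.223] pointing down, gripper open.
Joint ranges: [-2.6, 2.6], [-0.5, 2.12], [-1.47, 1.34], [0.16, 2.42], [-1.27, 4.41], [0.06, 2.06], [-2.6, 2.6]. Speed limits (rad/s): [2.22, 2.22, 2.79, 2.79, 3.14, 3.14, 3.14].

### API

Orientations are given as a unit quaternion [x, y, z, w].
In Python, from bench import * gives the robot as it stands.
- The arm moves only by the tool play_rows, never from a script. Its argument "increments" is text: rows parted by semicolons, each of 7 numbers parted by spaces: the turn, a rotation vector about the tool's x, y, z in rad, then the shift along the tool's x, y, z in m, then the opening, from 0 (shut) to 1 (fully open). A call has 1 to 8 rows; each row is the pose to reach, as a shift and turn from the pose commanded when the call began, along the tool's axes at that moment; what a row does not reach only later rows make up. A row lasts 1/10 s, in which the tool goes at most 50 mm and 8.59 degrees, less where a joint would pass 70% of its speed; a pose out of reach is approached as far as the arm can. A call with a gripper value outside its range is refused whole. The fingers move at their own pace and stop on an object; "grip_force" is the grip in N (left out, the last holds). Time passes only in rows, so rows that repeat a pose let the fingers close. It gives the time, the measured TCP pose, the force, the opening and the grip force at its end, in the units of the state.
- read_state(): the state, without advancing time (a new reading comes with each control period).
- camera(name): name is "scene" or "top"; returns a dict with "color" (384x512x3 uint8, red, green, blue), "fx", "fy", "cx", "cy" (pixels), "k1" (the pictures are not rectified: a ray, as slopes to the right and down, at radius r is drawn at 1 + k1 r^2 times it, then the intrinsics apply), "camera_from_world" (4x4, takes a point from world to camera coordinates). Camera axes: x right, y down, z forward; pixel columns grow to the right and rows downward; lengths in m; the calibration is good to about 2 mm. A picture is of the moment at which its call begins. There is no depth.
- close_job(): hands the job in; it is judged then, once.
The state is a dict: "time": time; "joint_positions": joint angles; "joint_vel": joint speeds; "joint_torque": joint torques, N m; "ee_pos": TCP position; "eef_rot": TCP orientation; "ft_force": force on the tool from outside, world axes, zero at the start; "torque": the same for the moment, N m; "width": finger opening in m; "grip_force": force on a finger pad.
Only numpy, scipy, OpenCV 4.12 (cv2) and the standard library are available. Lean on these libraries where they do the work, as an engineer would, in place of code of your own. Each camera call takes 0.05 s, during which the arm holds its last target. There are 200 camera calls.

## Working session

There is one attempt and no reset: what is moved stays moved. The work goes in short steps, Python scripts to look and compute and a tool call to move; the robot and the scene stay as the last step left them, time stands still between calls to the robot, and variables do not carry over. Pictures are saved under pics/ and viewed, at most 12 in all, crops included, and the job is handed in when it is done.

Besides the shell and the picture viewer there is one more tool, called after "Emit:" by a JSON object that holds its "op" and its "data". play_rows: Moves the arm, as the interface text tells. Its arguments: {"type":"object","properties":{"increments":{"type":"string"},"grip_force":{"type":"number"}},"required":["increments"]}

```bash
ls; mkdir -p pics
python3 - <<'E'
from bench import *
import cv2
for n in("scene","top"):
    c=camera(n); cv2.imwrite(f"pics/{n}0.png",cv2.resize(c["color"][:,:,::-1],(800,600),interpolation=cv2.INTER_CUBIC)); cv2.imwrite(f"{n}_raw.png",c["color"][:,:,::-1])
    print(n,c["fx"],c["fy"],c["cx"],c["cy"],c["k1"],c["camera_from_world"])
s=read_state();print(s)
E
```

```text
pics
scene 419.52526303058283 419.52526303058283 257.15650886834123 187.7985287847687 0.02597786441877151 [[-0.72958979  0.68381432  0.00983442  0.40290776]
 [ 0.51342084  0.55717618 -0.65265132 -0.18275471]
 [-0.45177182 -0.47111854 -0.75759458  1.32853784]
 [ 0.          0.          0.          1.        ]]
top 358.45742893999204 358.45742893999204 257.6711690000992 194.903530514368 -0.009126864282866687 [[-0.00885156 -0.99992463  0.00850739 -0.00405792]
 [-0.98103233  0.00703618 -0.19371642  0.56606736]
 [ 0.19364196 -0.01006072 -0.98102068  0.9555729 ]
 [ 0.          0.          0.          1.        ]]
{'time': 0.1, 'joint_positions': array([-1.20658951,  0.33281359, -0.06468195,  1.46080972,  0.02161158,
        1.34989344, -0.08847341]), 'joint_vel': array([-0.0003637 , -0.00290869,  0.00055085, -0.00088604,  0.00118622,
        0.00089454, -0.00098692]), 'joint_torque': array([ 2.25090836e-03, -6.24555516e+01,  2.55238835e-02, -3.90714383e+01,
       -6.13393052e-02,  3.66982701e-02,  4.16171929e-05]), 'ee_pos': array([0.23566452, 0.57851855, 0.22185312]), 'eef_rot': array([ 1.92185063e-01,  9.81358510e-01, -6.08568032e-04, -8.32649816e-05]), 'ft_force': array([-0.06972493,  0.13172109, -0.47941943]), 'torque': array([-0.01149886,  0.00155183,  0.04717921]), 'grip_force': 0.0, 'width': 0.08723285262200645}
```

View pics/scene0.png

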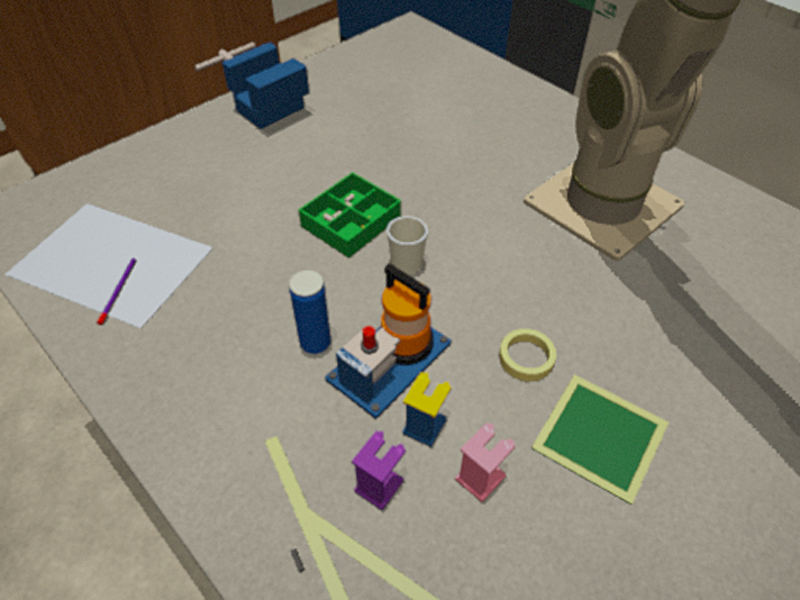

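View pics/top0.png

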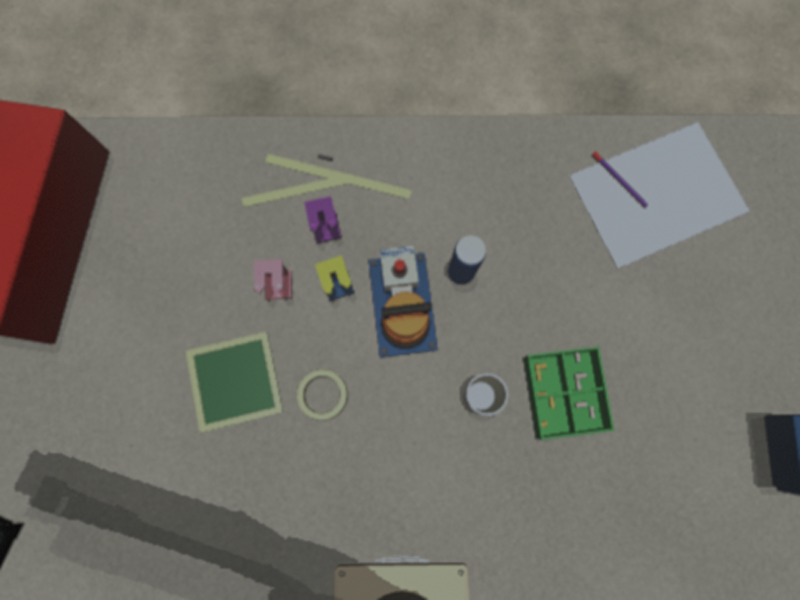

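The scene view shows the pin at (370,337), the yellow keeper at (428,400) and the mat at (600,438). The top view shows the pin at (400,267), keeper at (334,275), handle at (407,310) and mat at (234,382). The keeper's notch opens towards the robot and the mat is on the left.

```bash
cat > h.py <<'E'
import numpy as np, cv2
from bench import *
def undist(c,px):
    px=np.atleast_2d(np.float64(px)); K=np.array([[c["fx"],0,c["cx"]],[0,c["fy"],c["cy"]],[0,0,1]])
    return cv2.undistortPoints(px[:,None],K,np.array([c["k1"],0,0,0.]))[:,0]
def rays(c,px):
    n=undist(c,px); M=c["camera_from_world"];R=M[:3,:3]
    d=np.c_[n,np.ones(len(n))]@R; return -R.T@M[:3,3], d
def plane(c,px,z):
    o,d=rays(c,px); return o+d*((z-o[2])/d[:,2])[:,None]
def tri(c1,p1,c2,p2):
    P=cv2.triangulatePoints(c1["camera_from_world"][:3],c2["camera_from_world"][:3],undist(c1,p1).T,undist(c2,p2).T); return (P[:3]/P[3]).T
def proj(c,P):
    M=c["camera_from_world"];K=np.array([[c["fx"],0,c["cx"]],[0,c["fy"],c["cy"]],[0,0,1]])
    return cv2.projectPoints(np.float64(P).reshape(-1,3),cv2.Rodrigues(M[:3,:3])[0],M[:3,3],K,np.array([c["k1"],0,0,0.]))[0][:,0]
def mask(c,lo,hi):
    return cv2.inRange(cv2.cvtColor(c["color"],cv2.COLOR_RGB2HSV),np.array(lo),np.array(hi))
def blobs(m,amin=15):
    return sorted([k for k in cv2.findContours(m,cv2.RETR_EXTERNAL,cv2.CHAIN_APPROX_NONE)[0] if cv2.contourArea(k)>amin],key=cv2.contourArea)[::-1]
def cen(k): M=cv2.moments(k); return [M["m10"]/M["m00"],M["m01"]/M["m00"]]
E
python3 - <<'E'
from h import *
np.set_printoptions(precision=4,suppress=True)
S=camera("scene");T=camera("top")
def near(c,lo,hi,p,am=10):
    p=np.array(p)*.64
    return min(blobs(mask(c,lo,hi),am),key=lambda k:np.hypot(*(np.array(cen(k))-p)))
def px(c,x,y): print("hsv",cv2.cvtColor(c["color"],cv2.COLOR_RGB2HSV)[int(y*.64),int(x*.64)])
for p in [(400,267),(328,268),(400,283),(375,300),(205,352),(230,380),(407,310),(395,330),(322,372)]: px(T,*p)
# pin
rt=near(T,(0,150,80),(6,255,255),(400,267)); rs=near(S,(0,150,80),(6,255,255),(370,337))
print("pin",tri(S,[cen(rs)],T,[cen(rt)]),plane(T,[cen(rt)],.112),plane(S,[cen(rs)],.112),cv2.contourArea(rt),cv2.contourArea(rs))
# mat
for n,c,p in(("T",T,(234,382)),("S",S,(600,438))):
    k=near(c,(45,60,20),(85,255,255),p,300)
    W=plane(c,k[:,0],.003)[:,:2]; r=cv2.minAreaRect(np.float32(W*1000)); print(n,"mat",r)
# keeper
for n,c,p in(("T",T,(334,275)),("S",S,(428,390))):
    k=near(c,(22,150,60),(35,255,255),p,30)
    W=plane(c,k[:,0],.09)[:,:2]; r=cv2.minAreaRect(np.float32(W*1000)); print(n,"keep",r,cv2.boxPoints(r).round(1).tolist(),len(k))
# dock
k=near(T,(100,130,30),(125,255,255),(400,310),300)
W=plane(T,k[:,0],.012)[:,:2]; r=cv2.minAreaRect(np.float32(W*1000)); print("dock",r,cv2.boxPoints(r).round(1).tolist())
# crops
a=cv2.resize(T["color"][145:250,185:310,::-1],None,fx=6,fy=5.7,interpolation=cv2.INTER_CUBIC)[:600,:800]
cv2.imwrite("pics/cropT.png",cv2.resize(T["color"][150:245,185:312,::-1],(762,570),interpolation=cv2.INTER_CUBIC))
cv2.imwrite("pics/cropS.png",cv2.resize(S["color"][165:290,200:360,::-1],(768,600),interpolation=cv2.INTER_CUBIC))
E
```

```text
hsv [  2 156 139]
hsv [ 32 134 150]
hsv [ 66  10 126]
hsv [107 124 103]
hsv [ 44  57 130]
hsv [67 85 96]
hsv [20 14 54]
hsv [ 20 136 135]
hsv [ 38  42 152]
pin [[ 0.623  -0.0004  0.114 ]] [[ 0.6249 -0.0021  0.112 ]] [[0.6209 0.0002 0.112 ]] 13.5 78.5
T mat ((435.60919189453125, 306.04510498046875), (126.74476623535156, 126.88947296142578), 13.687707901000977)
S mat ((434.44830322265625, 308.7784423828125), (127.69526672363281, 128.7034454345703), 12.91895866394043)Traceback (most recent call last):
  File "<stdin>", line 18, in <module>
  File "<stdin>", line 6, in near
ValueError: min() iterable argument is empty
```

```bash
cat > m.py <<'E'
from h import *
np.set_printoptions(precision=4,suppress=True)
S=camera("scene");T=camera("top")
def near(c,lo,hi,p,am=10):
    p=np.array(p)*.64
    return min(blobs(mask(c,lo,hi),am),key=lambda k:np.hypot(*(np.array(cen(k))-p)))
E
python3 - <<'E'
from m import *
cv2.imwrite("pics/cropT.png",cv2.resize(T["color"][150:245,185:312,::-1],(762,570),interpolation=cv2.INTER_CUBIC))
cv2.imwrite("pics/cropS.png",cv2.resize(S["color"][165:290,200:360,::-1],(768,600),interpolation=cv2.INTER_CUBIC))
for sc in (100,120):
  rt=near(T,(0,sc,80),(6,255,255),(400,267)); rs=near(S,(0,sc,80),(6,255,255),(370,337))
  print("pin",tri(S,[cen(rs)],T,[cen(rt)]),cv2.contourArea(rt),cv2.contourArea(rs),cen(rt),cen(rs))
for n,c,p in(("T",T,(334,275)),("S",S,(428,390))):
    k=near(c,(22,90,60),(38,255,255),p,30)
    W=plane(c,k[:,0],.09)[:,:2]; r=cv2.minAreaRect(np.float32(W*1000)); print(n,"keep",r,cv2.boxPoints(r).round(1).tolist(),len(k),(k.min((0,1)),k.max((0,1))))
k=near(T,(98,90,30),(125,255,255),(400,310),200)
W=plane(T,k[:,0],.012)[:,:2]; r=cv2.minAreaRect(np.float32(W*1000)); print("dock",r,cv2.boxPoints(r).round(1).tolist())
E
```

```text
pin [[ 0.6228 -0.0012  0.113 ]] 26.0 89.5 [255.37179487179486, 169.71153846153845] [235.48603351955308, 215.24767225325883]
pin [[ 0.6227 -0.0012  0.1128]] 25.0 80.5 [255.48, 169.7] [235.71221532091096, 215.30020703933744]
T keep ((613.9970703125, 114.27490997314453), (57.6020393371582, 48.64137268066406), 18.82938003540039) [[578.9000244140625, 128.0], [594.5999755859375, 82.0], [649.0999755859375, 100.5999984741211], [633.4000244140625, 146.60000610351562]] 82 (array([202, 164], dtype=int32), array([223, 187], dtype=int32))
S keep ((615.0542602539062, 117.5162582397461), (61.88819122314453, 52.531978607177734), 19.723215103149414) [[577.0999755859375, 131.8000030517578], [594.7999877929688, 82.30000305175781], [653.0, 103.19999694824219], [635.2999877929688, 152.6999969482422]] 96 (array([258, 238], dtype=int32), array([288, 266], dtype=int32))
dock ((576.0137329101562, -7.762138366699219), (184.01318359375, 105.36381530761719), 6.7150444984436035) [[478.5, 33.79999923706055], [490.79998779296875, -70.80000305175781], [673.5, -49.29999923706055], [661.2000122070312, 55.29999923706055]]
```

View pics/cropT.png

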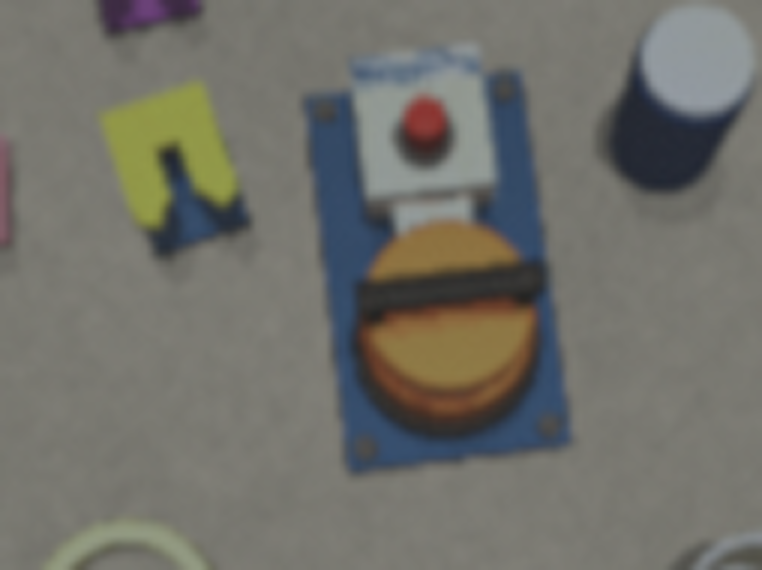

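View pics/cropS.png

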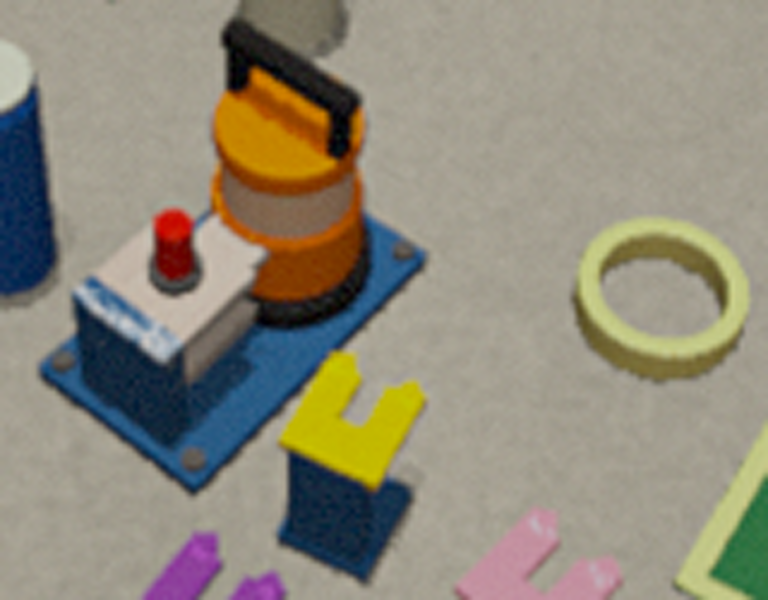

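Top crop: pin head at about (426,123), keeper notch running from (170,150) to (205,235), and handle bar centre at (452,288). The scene crop confirms the layout. From the corrected measurements the keeper seat is about (0.614, 0.115) with yaw 19°. The pin is at about (0.623, −0.001) and the dock yaw is 6.7°.

```bash
cat > plan.py <<'E'
import sys, numpy as np
from bench import read_state
from scipy.spatial.transform import Rotation as R
def plan(p,yaw):
    s=read_state(); a=R.from_quat(s["eef_rot"]); c,n=np.cos(np.radians(yaw)),np.sin(np.radians(yaw))
    y=np.array([c,n,0]); z=np.array([0,0,-1.]); x=np.cross(y,z)
    t=R.from_matrix(np.c_[x,y,z])
    print("t",s["time"],"at",s["ee_pos"].round(4),"tool y deg",round(np.degrees(np.arctan2(*a.as_matrix()[[1,0],1])),2),"J",s["joint_positions"].round(2),"w",round(s["width"],4),"F",s["ft_force"].round(2),"g",s["grip_force"])
    print("rot",(a.inv()*t).as_rotvec().round(4),"shift",a.inv().apply(np.array(p)-s["ee_pos"]).round(4))
if __name__=="__main__": v=list(map(float,sys.argv[1:5])); plan(v[:3],v[3])
E
python3 plan.py .623 -.001 .22 -71
python3 - <<'E'
from m import *
p=(np.array([[452,286]])/6+[185,150])
print("handle T",plane(T,p,.172), "pred",.623-.085*np.cos(.117),-.001-.085*np.sin(.117))
q=np.array([[292,68]])/4.8+[200,165]
print("S",plane(S,q,.168),tri(S,q,T,p))
E
```

```text
t 0.3 at [0.2357 0.5787 0.2223] tool y deg 67.84 J [-1.21  0.33 -0.06  1.46  0.02  1.35 -0.09] w 0.0869 F [ 0.33  0.22 -0.15] g 0.0
rot [-2.0000e-04  4.0000e-04  2.4232e+00] shift [-0.5774 -0.3908  0.0025]
handle T [[ 0.5359 -0.014   0.172 ]] pred 0.538581119134371 -0.010922326007279597
S [[ 0.5374 -0.0059  0.168 ]] [[ 0.5358 -0.0117  0.163 ]]
```

Emit:
{"op": "play_rows", "data": {"increments": "0 0 0.15 -0.04 -0.027 0 1; 0 0 0.3 -0.08 -0.054 0 1; 0 0 0.45 -0.12 -0.081 0 1; 0 0 0.6 -0.16 -0.108 0 1; 0 0 0.75 -0.2 -0.135 0 1; 0 0 0.9 -0.24 -0.162 0 1; 0 0 1.05 -0.28 -0.19 0 1; 0 0 1.2 -0.29 -0.195 0 1"}}

```text
time: 1.2
ee_pos: [0.434, 0.2832, 0.2231]
eef_rot: [0.718, 0.696, 0.0, 0.001]
ft_force: [0.1, -0.2, 0.1]
width: 0.0871
grip_force: 0.0
```

```bash
python3 plan.py .623 -.001 .22 -71
```

```text
t 1.2 at [0.434  0.2832 0.2231] tool y deg -1.71 J [-0.9   0.09  0.25  1.75 -0.02  1.3  -0.68] w 0.0871 F [ 0.11 -0.21  0.13] g 0.0
rot [ 1.7000e-03 -4.0000e-04  1.2093e+00] shift [-0.2785  0.1974  0.0035]
```

Emit:
{"op": "play_rows", "data": {"increments": "0 0 0.15 -0.035 0.025 0 1; 0 0 0.3 -0.07 0.05 0 1; 0 0 0.45 -0.105 0.075 0 1; 0 0 0.6 -0.14 0.1 0 1; 0 0 0.75 -0.175 0.125 0 1; 0 0 0.9 -0.21 0.15 0 1; 0 0 1.05 -0.245 0.175 0 1; 0 0 1.2 -0.278 0.197 0 1"}}

```text
time: 2.0
ee_pos: [0.6242, 0.0061, 0.2227]
eef_rot: [0.985, 0.173, 0.0, 0.0]
ft_force: [0.4, 0.5, 0.2]
width: 0.0869
grip_force: 0.0
```

```bash
python3 plan.py .623 -.001 .102 -71
```

```text
t 2.0 at [0.6242 0.0061 0.2227] tool y deg -70.02 J [-0.54  0.36  0.6   1.49 -0.21  1.35 -1.15] w 0.0869 F [0.42 0.52 0.2 ] g 0.0
rot [ 0.0002 -0.0006  0.0171] shift [-0.0037  0.0062  0.1207]
```

Emit:
{"op": "play_rows", "data": {"increments": "0 0 0.017 -0.0015 0.003 0 1; 0 0 0.017 -0.0015 0.003 0.04 1; 0 0 0.017 -0.0015 0.003 0.08 1; 0 0 0.017 -0.0015 0.003 0.095 1; 0 0 0.017 -0.0015 0.003 0.095 1; 0 0 0.017 -0.0015 0.003 0.095 1"}}

```text
time: 2.6
ee_pos: [0.6237, 0.0046, 0.1291]
eef_rot: [0.986, 0.168, 0.001, 0.0]
ft_force: [0.3, 0.1, 0.2]
width: 0.0873
grip_force: 0.0
```

```bash
python3 plan.py .623 -.001 .102 -71
```

```text
t 2.6 at [0.6237 0.0046 0.1291] tool y deg -70.62 J [-0.52  0.43  0.57  1.61 -0.25  1.17 -1.13] w 0.0873 F [0.29 0.06 0.23] g 0.0
rot [ 0.0003 -0.0016  0.0066] shift [-0.0026  0.005   0.0271]
```

Emit:
{"op": "play_rows", "data": {"increments": "0 0 0.007 -0.0026 0.005 0 1; 0 0 0.007 -0.0026 0.005 0.014 1; 0 0 0.007 -0.0026 0.005 0.027 1; 0 0 0.007 -0.0026 0.005 0.027 1"}}

```text
time: 3.0
ee_pos: [0.6208, -0.001, 0.0981]
eef_rot: [0.986, 0.165, -0.002, -0.0]
ft_force: [-0.3, -0.3, 0.5]
width: 0.0869
grip_force: 0.0
```

```bash
python3 plan.py .623 -.001 .102 -71
```

```text
t 3.0 at [ 0.6208 -0.001   0.0981] tool y deg -71.04 J [-0.51  0.46  0.56  1.64 -0.27  1.12 -1.11] w 0.0869 F [-0.27 -0.27  0.53] g 0.0
rot [-0.0009  0.0033 -0.0006] shift [ 0.0021  0.0008 -0.0039]
```

Emit:
{"op": "play_rows", "data": {"increments": "0 0 0 0.002 0.0005 -0.003 1; 0 0 0 0.002 0.0005 -0.003 1; 0 0 0 0.002 0.0005 -0.003 0; 0 0 0 0.002 0.0005 -0.003 0; 0 0 0 0.002 0.0005 -0.003 0; 0 0 0 0.002 0.0005 -0.003 0; 0 0 0 0.002 0.0005 -0.003 0; 0 0 0 0.002 0.0005 -0.003 0", "grip_force": 25}}

```text
time: 3.8
ee_pos: [0.6242, -0.001, 0.1035]
eef_rot: [0.986, 0.165, 0.0, -0.0]
ft_force: [-0.9, 0.6, 0.2]
width: 0.0469
grip_force: 0.0
```

```bash
python3 plan.py .623 -.001 .102 -71
```

```text
t 3.8 at [ 0.6242 -0.001   0.1035] tool y deg -71.05 J [-0.51  0.46  0.57  1.63 -0.27  1.13 -1.11] w 0.0469 F [-0.9   0.62  0.15] g 0.0
rot [-0.0001 -0.0001 -0.0008] shift [-0.0011 -0.0003  0.0015]
```

Fingers are slow; keep closing.

Emit:
{"op": "play_rows", "data": {"increments": "0 0 0 -0.001 0 0.001 0; 0 0 0 -0.001 0 0.001 0; 0 0 0 -0.001 0 0.001 0; 0 0 0 -0.001 0 0.001 0; 0 0 0 -0.001 0 0.001 0; 0 0 0 -0.001 0 0.001 0"}}

```text
time: 4.4
ee_pos: [0.6232, -0.0012, 0.1025]
eef_rot: [0.986, 0.165, -0.0, -0.0]
ft_force: [0.7, 0.3, -0.2]
width: 0.0192
grip_force: 25.0
```

Emit:
{"op": "play_rows", "data": {"increments": "0 0 0 0 0 -0.015 0; 0 0 0 0 0 -0.03 0; 0 0 0 0 0 -0.045 0; 0 0 0 0 0 -0.06 0; 0 0 0 0 0 -0.07 0; 0 0 0 0 0 -0.07 0; 0 0 0 0 0 -0.07 0"}}

```text
time: 5.1
ee_pos: [0.6231, -0.0012, 0.1724]
eef_rot: [0.986, 0.165, -0.0, -0.0]
ft_force: [0.8, 0.7, -1.1]
width: 0.0193
grip_force: 25.0
```

Run:
```python
from m import *
s=read_state();p=s["ee_pos"];print(p,s["width"],s["grip_force"])
print(cv2.countNonZero(mask(T,(0,100,80),(6,255,255))))
print("predS",proj(S,[p])/.64)
q=proj(S,[p])[0];x,y=int(q[0]),int(q[1])
cv2.imwrite("pics/l1.png",cv2.resize(S["color"][y-60:y+90,x-100:x+100,::-1],(800,600),interpolation=cv2.INTER_CUBIC));print(x-100,y-60)
```

```text
[ 0.6228 -0.0012  0.1717] 0.019311310588301746 24.996006614528596
3066
predS [[365.6508 310.7434]]
134 138
```

View pics/l1.png

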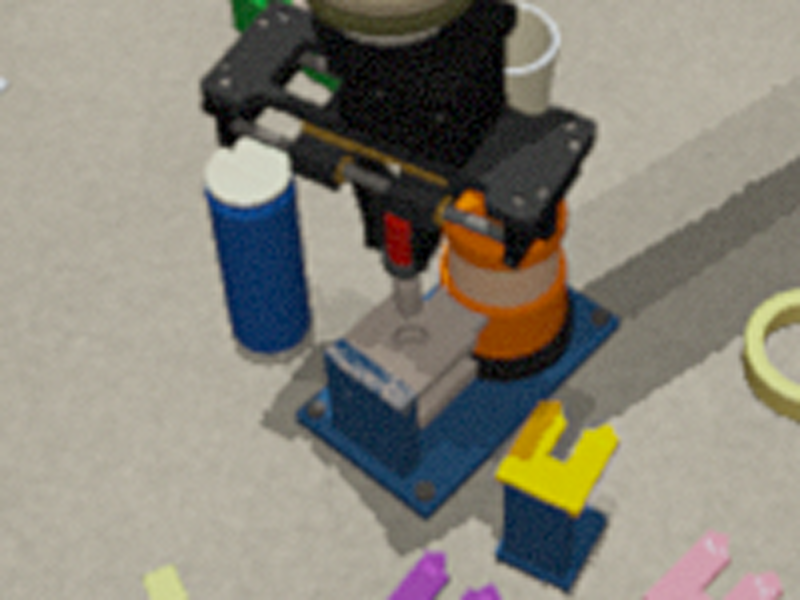

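The crop shows the pin drawn out and upright, its tip at (408,312) above the bore at (411,336), lamp still docked. Next is the pre-approach in front of the keeper.

```bash
python3 plan.py .562 .097 .172 -71
python3 - <<'E'
from m import *
print("bore",plane(S,[[236.75,222]],.089),"tip",plane(S,[[134+408/4,138+78]],.112))
E
```

```text
t 5.2 at [ 0.6228 -0.0012  0.1717] tool y deg -71.04 J [-0.53  0.4   0.59  1.56 -0.23  1.25 -1.14] w 0.0193 F [ 0.02 -0.49 -1.32] g 24.996006614528596
rot [-0.0004  0.0013 -0.0008] shift [-0.0256 -0.1126 -0.0002]
bore [[0.6214 0.0029 0.089 ]] tip [[0.6221 0.002  0.112 ]]
```

Emit:
{"op": "play_rows", "data": {"increments": "0 0 0 -0.006 -0.028 0 0; 0 0 0 -0.013 -0.056 0 0; 0 0 0 -0.019 -0.084 0 0; 0 0 0 -0.0255 -0.1125 0 0; 0 0 0 -0.0255 -0.1125 0 0; 0 0 0 -0.0255 -0.1125 0.03 0; 0 0 0 -0.0255 -0.1125 0.06 0; 0 0 0 -0.0255 -0.1125 0.06 0"}}

```text
time: 6.1
ee_pos: [0.5602, 0.0958, 0.1088]
eef_rot: [0.986, 0.164, -0.003, 0.001]
ft_force: [0.0, 0.0, -0.6]
width: 0.0192
grip_force: 25.0
```

```bash
python3 plan.py .562 .097 .108 -71;python3 - <<'E'
from m import *
s=read_state();p=s["ee_pos"]
q=proj(S,[p])[0];x,y=int(q[0]),int(q[1])
cv2.imwrite("pics/l2.png",cv2.resize(S["color"][y-35:y+55,x-60:x+60,::-1],(800,600),interpolation=cv2.INTER_CUBIC));print(x-60,y-35)
# T: where pin should be vs keeper
k=near(S,(22,90,60),(38,255,255),(428,390),30)
r=cv2.minAreaRect(np.float32(plane(S,k[:,0],.09)[:,:2]*1000));print(r)
k=near(S,(0,120,80),(6,255,255),(q[0]/.64,q[1]/.64),5);print(cen(k),plane(S,[cen(k)],p[2]+.010),p)
E
```

```text
t 6.1 at [0.5602 0.0958 0.1088] tool y deg -71.06 J [-0.7   0.33  0.54  1.77 -0.19  1.1  -1.34] w 0.0192 F [ 0.02  0.05 -0.61] g 24.996647383086383
rot [ 0.0003  0.0067 -0.0011] shift [ 0.0021 -0.0005  0.0008]
223 191
((616.041259765625, 118.05426025390625), (58.34441375732422, 53.65192413330078), 17.98992347717285)
[284.0710382513661, 225.04371584699453] [[0.5653 0.0996 0.1228]] [0.5627 0.0962 0.1128]
```

View pics/l2.png

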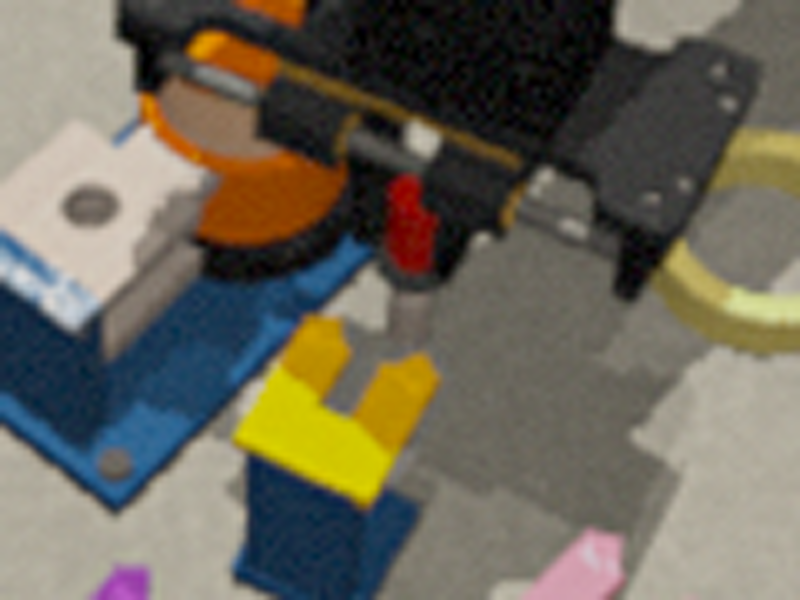

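```bash
python3 - <<'E'
from m import *
s=read_state();p=s["ee_pos"];print(p)
f=lambda a:np.array(a)*.15+[223,191]
print("plate corners/notch",plane(S,f([[322,320],[420,355],[236,440],[372,503],[342,412],[372,342]]),.09))
u=np.array([np.cos(.335),np.sin(.335)])
seat=np.array([.614,.1151])
P=lambda d,z:np.r_[seat+u*d,z]
print("model tips/notch end in crop",(proj(S,[P(-.029,.09),P(.006,.09),P(.030,.09)])-[223,191])/.15)
print("pin model: collar, tip",(proj(S,[[p[0],p[1],p[2]-.0135],[p[0],p[1],p[2]-.0135-.03],[p[0],p[1],p[2]+.0095]])-[223,191])/.15)
g=cv2.cvtColor(S["color"],cv2.COLOR_RGB2GRAY).astype(int)
print(g[236:243,276:294])
E
python3 plan.py .562 .097 .1085 -71
```

```text
[0.5636 0.0966 0.1141]
plate corners/notch [[0.5958 0.0919 0.09  ]
 [0.5815 0.1243 0.09  ]
 [0.6494 0.1063 0.09  ]
 [0.6333 0.1531 0.09  ]
 [0.6164 0.1223 0.09  ]
 [0.5896 0.1097 0.09  ]]
model tips/notch end in crop [[369.7302 329.3255]
 [323.7343 407.824 ]
 [290.9996 463.7103]]
pin model: collar, tip [[400.231  257.1991]
 [395.3783 306.9259]
 [404.1127 217.4472]]
[[168 161 163 165 139  96 104 121 119 114 101  98 101 101 101 105 104 106]
 [164 165 164 159 133  89  96 105 111 102  98  98 103 101 101 104 104 105]
 [163 160 164 158 131  92  92 100 103 102  98  94 104 104 101 104 105 101]
 [161 161 163 155 119  87  97 100 102  99  92  96 107 101 104 104 101 101]
 [125 143 153 122  94  93  95  99  99  96  91  95 100 108 105 103 105 103]
 [100 113 122 103  92  92  95  99 101  94  90 102 100 103 102 102 101  98]
 [ 97 100 102 106 101  99 102  99 101  93 100 107 104 106 102  98 100 103]]
t 6.3 at [0.5636 0.0966 0.1141] tool y deg -71.08 J [-0.7   0.33  0.54  1.76 -0.19  1.1  -1.34] w 0.0197 F [ 0.99 -0.42 -0.88] g 24.99662099406123
rot [ 0.0002 -0.002  -0.0013] shift [-0.0014 -0.0009  0.0056]
```

Emit:
{"op": "play_rows", "data": {"increments": "0 0 0 -0.001 -0.001 0.0055 0; 0 0 0 -0.001 -0.001 0.0055 0; 0 0 0 -0.001 -0.001 0.0055 0; 0 0 0 -0.001 -0.001 0.0055 0; 0 0 0 -0.001 -0.001 0.0055 0"}}

```text
time: 6.8
ee_pos: [0.5614, 0.0975, 0.1072]
eef_rot: [0.986, 0.165, 0.0, -0.0]
ft_force: [-0.2, 0.5, -0.4]
width: 0.0192
grip_force: 25.0
```

```bash
python3 plan.py .614 .1151 .1085 -70.8
```

```text
t 6.8 at [0.5614 0.0975 0.1072] tool y deg -71.05 J [-0.7   0.33  0.54  1.77 -0.19  1.09 -1.34] w 0.0192 F [-0.2   0.48 -0.42] g 24.99665621202439
rot [-0.0001 -0.0003 -0.0043] shift [ 0.0555  0.0004 -0.0012]
```

Advance in stages: first 33 mm, so the neck passes the flare.

Emit:
{"op": "play_rows", "data": {"increments": "0 0 0 0.008 0.0004 -0.001 0; 0 0 0 0.016 0.0004 -0.001 0; 0 0 0 0.022 0.0004 -0.001 0; 0 0 0 0.027 0.0004 -0.001 0; 0 0 0 0.032 0.0004 -0.001 0; 0 0 0 0.036 0.0004 -0.001 0; 0 0 0 0.036 0.0004 -0.001 0; 0 0 0 0.036 0.0004 -0.001 0"}}

```text
time: 7.6
ee_pos: [0.5954, 0.1086, 0.1079]
eef_rot: [0.986, 0.165, -0.0, 0.0]
ft_force: [-0.8, -0.4, -2.1]
width: 0.0193
grip_force: 25.0
```

```bash
python3 plan.py .614 .1151 .1085 -71
```

```text
t 7.6 at [0.5954 0.1086 0.1079] tool y deg -71.05 J [-0.68  0.41  0.53  1.68 -0.23  1.12 -1.32] w 0.0193 F [-0.85 -0.38 -2.13] g 24.99656737782061
rot [ 0.      0.0003 -0.0009] shift [ 0.0197 -0.0001 -0.0006]
```

Emit:
{"op": "play_rows", "data": {"increments": "0 0 0 0.006 0 -0.0005 0; 0 0 0 0.012 0 -0.0005 0; 0 0 0 0.016 0 -0.0005 0; 0 0 0 0.0195 0 -0.0005 0; 0 0 0 0.0195 0 -0.0005 0; 0 0 0 0.0195 0 -0.0005 0"}}

```text
time: 8.2
ee_pos: [0.6139, 0.115, 0.1084]
eef_rot: [0.986, 0.165, -0.0, 0.0]
ft_force: [0.1, -0.4, -0.8]
width: 0.0193
grip_force: 25.0
```

```bash
python3 plan.py .614 .1151 .1035 -71
```

```text
t 8.2 at [0.6139 0.115  0.1084] tool y deg -71.05 J [-0.66  0.45  0.53  1.62 -0.24  1.13 -1.32] w 0.0193 F [ 0.15 -0.43 -0.85] g 24.996612388640642
rot [ 0.      0.0002 -0.0009] shift [ 0.0001 -0.0001  0.0049]
```

Emit:
{"op": "play_rows", "data": {"increments": "0 0 0 0 0 0.0015 0; 0 0 0 0 0 0.003 0; 0 0 0 0 0 0.004 0; 0 0 0 0 0 0.005 0; 0 0 0 0 0 0.005 0; 0 0 0 0 0 0.005 0"}}

```text
time: 8.8
ee_pos: [0.6139, 0.1151, 0.1035]
eef_rot: [0.986, 0.165, 0.0, -0.0]
ft_force: [0.1, -0.2, -0.7]
width: 0.0195
grip_force: 25.0
```

```bash
python3 plan.py .614 .1151 .1035 -71;python3 - <<'E'
from m import *
s=read_state();p=s["ee_pos"]
q=proj(S,[p])[0];x,y=int(q[0]),int(q[1])
cv2.imwrite("pics/l3.png",cv2.resize(S["color"][y-25:y+50,x-50:x+50,::-1],(800,600),interpolation=cv2.INTER_CUBIC));print(x-60,y-35)
E
```

```text
t 8.8 at [0.6139 0.1151 0.1035] tool y deg -71.05 J [-0.66  0.45  0.52  1.63 -0.25  1.13 -1.32] w 0.0195 F [ 0.05 -0.21 -0.75] g 24.99609227757901
rot [-0.0001 -0.     -0.0008] shift [0.0001 0.     0.    ]
213 211
```

View pics/l3.png

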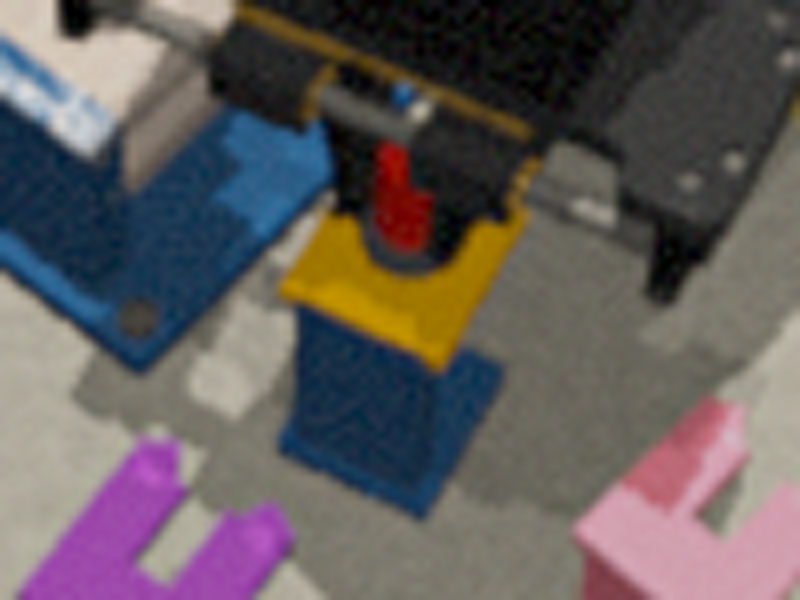

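The pin sits in the notch of the yellow plate, with its collar at (405,255) practically on it. I'll lower until contact is felt, then release.

Emit:
{"op": "play_rows", "data": {"increments": "0 0 0 0 0 0.001 0; 0 0 0 0 0 0.001 0; 0 0 0 0 0 0.001 0"}}

```text
time: 9.2
ee_pos: [0.6141, 0.1151, 0.1035]
eef_rot: [0.986, 0.165, 0.0, -0.0]
ft_force: [-3.6, -0.8, 7.5]
width: 0.0192
grip_force: 25.0
```

Emit:
{"op": "play_rows", "data": {"increments": "0 0 0 0 0 -0.0005 0.3; 0 0 0 0 0 -0.0005 0.6; 0 0 0 0 0 -0.0005 0.6; 0 0 0 0 0 -0.0005 0.6; 0 0 0 0 0 -0.0005 0.6; 0 0 0 0 0 -0.0005 0.6; 0 0 0 0 0 -0.0005 0.6; 0 0 0 0 0 -0.0005 0.6"}}

```text
time: 10.0
ee_pos: [0.6139, 0.1151, 0.103]
eef_rot: [0.986, 0.165, 0.0, -0.0]
ft_force: [0.2, 0.5, 0.0]
width: 0.052
grip_force: 0.0
```

Emit:
{"op": "play_rows", "data": {"increments": "0 0 0 0 0 -0.02 0.6; 0 0 0 0 0 -0.05 0.6; 0 0 0 0 0 -0.09 0.6; 0 0 0 0 0 -0.12 0.6; 0 0 0 0 0 -0.12 0.6; 0 0 0 0 0 -0.12 0.6"}}

```text
time: 10.6
ee_pos: [0.6142, 0.1151, 0.2234]
eef_rot: [0.986, 0.165, 0.001, -0.0]
ft_force: [0.4, 0.1, -0.5]
width: 0.052
grip_force: 0.0
```

```bash
python3 plan.py .537 -.011 .24 6.7
python3 - <<'E'
from m import *
rs=near(S,(0,120,80),(6,255,255),(430,370));print(cen(rs),plane(S,[cen(rs)],.113),cv2.boundingRect(rs))
try:
  rt=near(T,(0,100,80),(6,255,255),(330,275),5);print(cen(rt),plane(T,[cen(rt)],.113))
except Exception as e: print(e)
cv2.imwrite("pics/l4.png",cv2.resize(S["color"][180:300,190:350,::-1],(800,600),interpolation=cv2.INTER_CUBIC))
E
```

```text
t 10.6 at [0.6142 0.1151 0.2234] tool y deg -71.04 J [-0.69  0.36  0.56  1.49 -0.19  1.35 -1.36] w 0.052 F [ 0.37  0.14 -0.54] g 0.0
rot [ 6.0000e-04 -1.1000e-03 -1.3569e+00] shift [-0.1139  0.0942 -0.0168]
[274.3095238095238, 244.64285714285714] [[0.6126 0.1172 0.113 ]] (270, 237, 9, 16)
[381.3333333333333, 99.22807017543859] [[ 0.827 -0.359  0.113]]
```

View pics/l4.png

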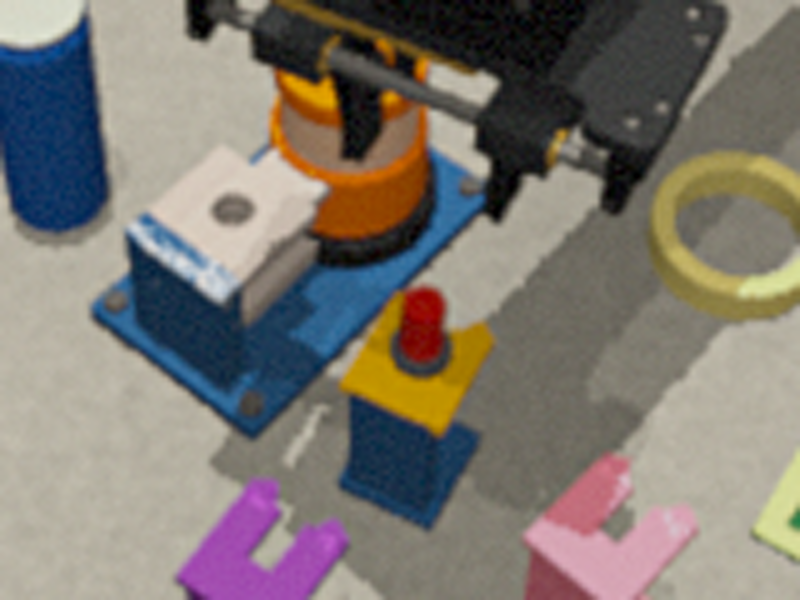

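Pin parked upright in the yellow keeper (grip at (423,325), collar flat on the plate). Now to the lamp handle.

Emit:
{"op": "play_rows", "data": {"increments": "0 0 -0.15 -0.014 0.012 -0.01 1; 0 0 -0.3 -0.028 0.024 -0.01 1; 0 0 -0.45 -0.042 0.035 -0.01 1; 0 0 -0.6 -0.056 0.047 -0.01 1; 0 0 -0.75 -0.07 0.058 -0.01 1; 0 0 -0.9 -0.085 0.07 -0.01 1; 0 0 -1.05 -0.1 0.082 -0.01 1; 0 0 -1.2 -0.114 0.094 -0.01 1"}}

```text
time: 11.5
ee_pos: [0.5355, -0.0115, 0.2317]
eef_rot: [0.719, 0.695, -0.001, -0.001]
ft_force: [-0.3, 0.5, 0.7]
width: 0.087
grip_force: 0.0
```

```bash
python3 plan.py .537 -.011 .2 6.7
```

```text
t 11.5 at [ 0.5355 -0.0115  0.2317] tool y deg -1.93 J [-0.5   0.13  0.48  1.71 -0.06  1.32 -0.04] w 0.087 F [-0.34  0.48  0.73] g 0.0
rot [-0.0022  0.0002 -0.1506] shift [0.0005 0.0015 0.0317]
```

Emit:
{"op": "play_rows", "data": {"increments": "0 0 -0.075 0.0005 0.0015 0.01 1; 0 0 -0.15 0.0005 0.0015 0.03 1; 0 0 -0.15 0.0005 0.0015 0.03 1; 0 0 -0.15 0.0005 0.0015 0.05 1; 0 0 -0.15 0.0005 0.0015 0.07 1; 0 0 -0.15 0.0005 0.0015 0.085 1; 0 0 -0.15 0.0005 0.0015 0.085 1; 0 0 -0.15 0.0005 0.0015 0.085 1"}}

```text
time: 12.3
ee_pos: [0.5382, -0.0104, 0.1484]
eef_rot: [0.668, 0.744, -0.0, -0.0]
ft_force: [0.3, -0.4, -0.4]
width: 0.0871
grip_force: 0.0
```

```bash
python3 plan.py .537 -.011 .147 6.7
```

```text
t 12.3 at [ 0.5382 -0.0104  0.1484] tool y deg 6.23 J [-0.47  0.2   0.46  1.81 -0.1   1.15  0.13] w 0.0871 F [ 0.33 -0.45 -0.44] g 0.0
rot [-0.0005  0.0001 -0.0082] shift [-0.0005 -0.0013  0.0014]
```

Emit:
{"op": "play_rows", "data": {"increments": "0 0 -0.008 0 0 0.0015 0; 0 0 -0.008 0 0 0.0015 0; 0 0 -0.008 0 0 0.0015 0; 0 0 -0.008 0 0 0.0015 0; 0 0 -0.008 0 0 0.0015 0; 0 0 -0.008 0 0 0.0015 0; 0 0 -0.008 0 0 0.0015 0; 0 0 -0.008 0 0 0.0015 0", "grip_force": 45}}

```text
time: 13.1
ee_pos: [0.5382, -0.0104, 0.1465]
eef_rot: [0.664, 0.748, 0.0, -0.0]
ft_force: [0.0, 0.2, -0.7]
width: 0.0308
grip_force: 0.0
```

Emit:
{"op": "play_rows", "data": {"increments": "0 0 0 0 0 0 0; 0 0 0 0 0 0 0; 0 0 0 0 0 0 0; 0 0 0 0 0 0 0; 0 0 0 0 0 0 0; 0 0 0 0 0 0 0; 0 0 0 0 0 0 0; 0 0 0 0 0 0 0"}}

```text
time: 13.9
ee_pos: [0.5381, -0.0104, 0.1465]
eef_rot: [0.664, 0.748, -0.0, -0.0]
ft_force: [-2.7, -0.6, 0.6]
width: 0.0133
grip_force: 45.0
```

```bash
python3 plan.py .478 -.018 .147 6.7
```

```text
t 13.9 at [ 0.5381 -0.0104  0.1465] tool y deg 6.76 J [-0.47  0.2   0.46  1.81 -0.1   1.15  0.14] w 0.0133 F [-2.74 -0.61  0.62] g 45.00326653942466
rot [-0.0002 -0.0001  0.0011] shift [-0.0005 -0.0606 -0.0005]
```

Emit:
{"op": "play_rows", "data": {"increments": "0 0 0 0 0 -0.002 0; 0 0 0 0 -0.01 -0.002 0; 0 0 0 0 -0.02 -0.002 0; 0 0 0 0 -0.03 -0.002 0; 0 0 0 0 -0.04 -0.002 0; 0 0 0 0 -0.05 -0.002 0; 0 0 0 0 -0.06 -0.002 0; 0 0 0 0 -0.06 -0.002 0"}}

```text
time: 14.7
ee_pos: [0.4772, -0.0177, 0.1485]
eef_rot: [0.664, 0.747, 0.0, -0.0]
ft_force: [1.3, 0.5, -7.1]
width: 0.0136
grip_force: 45.0
```

```bash
python3 plan.py .478 -.018 .25 6.7
python3 - <<'E'
from h import *
S=camera("scene");k=blobs(mask(S,(8,180,80),(18,255,255)),30)[:2]
print([cen(a) for a in k])
cv2.imwrite("pics/l5.png",cv2.resize(S["color"][130:280,180:380,::-1],(800,600),interpolation=cv2.INTER_CUBIC))
E
```

```text
t 14.7 at [ 0.4772 -0.0177  0.1485] tool y deg 6.74 J [-0.5   0.06  0.45  1.96 -0.03  1.14  0.09] w 0.0136 F [ 1.27  0.47 -7.14] g 45.00499092042446
rot [-0.0005 -0.0007  0.0007] shift [-0.0003  0.0007 -0.1015]
[[275.75222509331036, 189.7143267298306], [119.8974358974359, 42.43667443667444]]
```

View pics/l5.png

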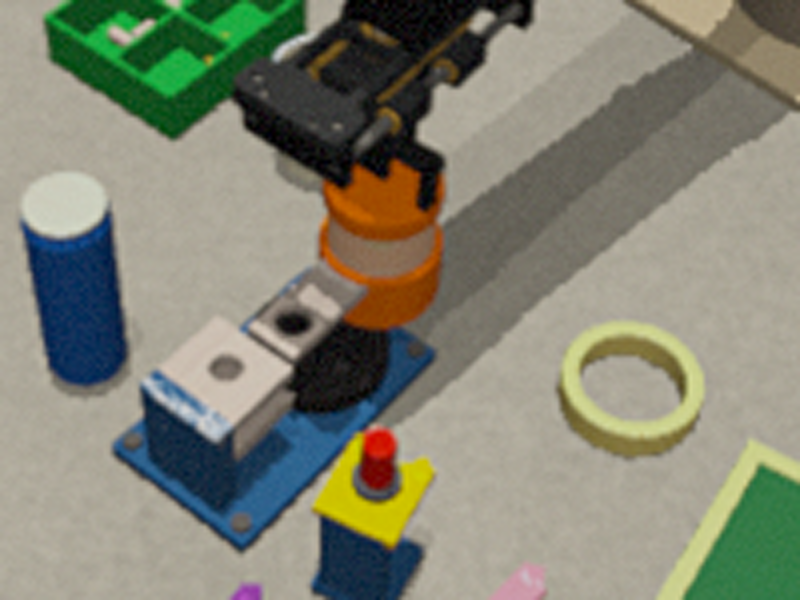

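The lug is out of the jaws (lug end at (270,330)), lamp upright and clear, pin still parked. Lift and carry to the mat.

Emit:
{"op": "play_rows", "data": {"increments": "0 0 0 0 0 -0.015 0; 0 0 0 0 0 -0.035 0; 0 0 0 0 0 -0.055 0; 0 0 0 0 0 -0.075 0; 0 0 0 0 0 -0.095 0; 0 0 0 0 0 -0.11 0; 0 0 0 0 0 -0.11 0; 0 0 0 0 0 -0.11 0"}}

```text
time: 15.55
ee_pos: [0.4787, -0.0174, 0.258]
eef_rot: [0.664, 0.748, 0.0, -0.0]
ft_force: [0.5, 0.4, -7.8]
width: 0.0136
grip_force: 45.0
```

```bash
python3 plan.py .435 .307 .257 6.7
```

```text
t 15.55 at [ 0.4787 -0.0174  0.258 ] tool y deg 6.76 J [-0.51 -0.03  0.44  1.8   0.01  1.37  0.05] w 0.0136 F [ 0.48  0.37 -7.79] g 44.99471973627806
rot [ 0.     -0.0001  0.0011] shift [ 0.3273 -0.0052  0.001 ]
```

Emit:
{"op": "play_rows", "data": {"increments": "0 0 0 0.02 0 0 0; 0 0 0 0.055 -0.001 0 0; 0 0 0 0.09 -0.002 0 0; 0 0 0 0.125 -0.002 0 0; 0 0 0 0.16 -0.003 0 0; 0 0 0 0.195 -0.003 0 0; 0 0 0 0.23 -0.004 0 0; 0 0 0 0.25 -0.004 0 0"}}

```text
time: 16.35
ee_pos: [0.4436, 0.2335, 0.2569]
eef_rot: [0.663, 0.749, -0.001, -0.001]
ft_force: [1.6, -0.4, -7.2]
width: 0.0133
grip_force: 45.0
```

```bash
python3 plan.py .435 .307 .257 6.7
```

```text
t 16.35 at [0.4436 0.2335 0.2569] tool y deg 6.95 J [-0.75  0.04  0.19  1.74 -0.01  1.37 -0.45] w 0.0133 F [ 1.62 -0.38 -7.17] g 44.99032437801361
rot [-0.0022 -0.0003  0.0044] shift [ 0.074   0.0004 -0.0001]
```

Emit:
{"op": "play_rows", "data": {"increments": "-0.002 0 0.004 0.02 0 0 0; -0.002 0 0.004 0.045 0 0 0; -0.002 0 0.004 0.065 0 0 0; -0.002 0 0.004 0.074 0 0 0; -0.002 0 0.004 0.074 0 0 0; -0.002 0 0.004 0.074 0 0 0; -0.002 0 0.004 0.074 0 0.02 0; -0.002 0 0.004 0.074 0 0.04 0"}}

```text
time: 17.15
ee_pos: [0.4374, 0.3024, 0.2185]
eef_rot: [0.666, 0.746, 0.001, 0.001]
ft_force: [-0.1, 1.0, -7.7]
width: 0.0134
grip_force: 45.0
```

```bash
python3 plan.py .435 .307 .1195 6.7
```

```text
t 17.15 at [0.4374 0.3024 0.2185] tool y deg 6.42 J [-0.82  0.12  0.14  1.72 -0.02  1.29 -0.57] w 0.0134 F [-0.09  1.01 -7.69] g 44.99357370659709
rot [ 0.0033 -0.0004 -0.005 ] shift [ 0.0048 -0.0022  0.099 ]
```

Emit:
{"op": "play_rows", "data": {"increments": "0.003 0 -0.005 0.003 -0.002 0.015 0; 0.003 0 -0.005 0.003 -0.002 0.03 0; 0.003 0 -0.005 0.003 -0.002 0.045 0; 0.003 0 -0.005 0.003 -0.002 0.06 0; 0.003 0 -0.005 0.003 -0.002 0.072 0; 0.003 0 -0.005 0.003 -0.002 0.08 0; 0.003 0 -0.005 0.003 -0.002 0.08 0; 0.003 0 -0.005 0.003 -0.002 0.08 0"}}

```text
time: 17.95
ee_pos: [0.4346, 0.3066, 0.139]
eef_rot: [0.664, 0.748, -0.0, -0.0]
ft_force: [-1.7, 0.5, -7.0]
width: 0.0133
grip_force: 45.0
```

```bash
python3 plan.py .435 .307 .1195 6.7
python3 - <<'E'
from h import *
S=camera("scene")
cv2.imwrite("pics/l6.png",cv2.resize(S["color"][170:330,300:460,::-1],(600,600),interpolation=cv2.INTER_CUBIC))
E
```

```text
t 17.95 at [0.4346 0.3066 0.139 ] tool y deg 6.81 J [-0.82  0.19  0.13  1.82 -0.03  1.13 -0.56] w 0.0133 F [-1.7   0.47 -7.02] g 44.998251646757126
rot [-0.0006 -0.0003  0.0019] shift [0.0003 0.0005 0.0195]
```

View pics/l6.png

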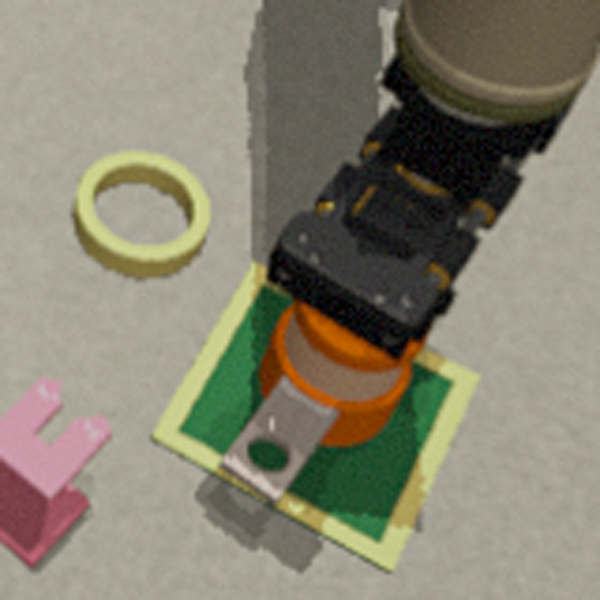

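The lamp hangs upright over the middle of the mat (base bottom at about (330,440)). Lower it slowly to contact.

Emit:
{"op": "play_rows", "data": {"increments": "0 0 0 0 0 0.004 0; 0 0 0 0 0 0.008 0; 0 0 0 0 0 0.011 0; 0 0 0 0 0 0.014 0; 0 0 0 0 0 0.016 0; 0 0 0 0 0 0.018 0; 0 0 0 0 0 0.0195 0; 0 0 0 0 0 0.0195 0"}}

```text
time: 18.8
ee_pos: [0.4345, 0.3068, 0.1195]
eef_rot: [0.664, 0.748, 0.0, -0.0]
ft_force: [-2.6, -1.1, -1.5]
width: 0.0138
grip_force: 45.0
```

Almost all the weight is carried by the mat; 0.5 mm more, then open.

Emit:
{"op": "play_rows", "data": {"increments": "0 0 0 0 0 0.0005 0; 0 0 0 0 0 0.0005 0; 0 0 0 0 0 0.0005 0.2; 0 0 0 0 0 0.0005 0.4; 0 0 0 0 0 0.0005 0.7; 0 0 0 0 0 0.0005 0.7; 0 0 0 0 0 0.0005 0.7; 0 0 0 0 0 0.0005 0.7"}}

```text
time: 19.6
ee_pos: [0.4343, 0.3066, 0.1185]
eef_rot: [0.664, 0.748, -0.0, -0.0]
ft_force: [-0.4, 0.7, 0.6]
width: 0.0494
grip_force: 0.0
```

Emit:
{"op": "play_rows", "data": {"increments": "0 0 0 0 0 0 0.7; 0 0 0 0 0 -0.015 0.7; 0 0 0 0 0 -0.04 0.7; 0 0 0 0 0 -0.07 0.7; 0 0 0 0 0 -0.1 0.7; 0 0 0 0 0 -0.13 0.7; 0 0 0 0 0 -0.15 0.7; 0 0 0 0 0 -0.15 0.7"}}

```text
time: 20.4
ee_pos: [0.4355, 0.3074, 0.2716]
eef_rot: [0.664, 0.748, 0.002, -0.0]
ft_force: [0.1, -0.1, 0.2]
width: 0.0609
grip_force: 0.0
```

Run:
```python
from m import *
s=read_state();print(s["time"],s["ee_pos"],s["width"],s["ft_force"])
rs=near(S,(0,120,80),(6,255,255),(430,370));print("pin",cen(rs),plane(S,[cen(rs)],.113))
cv2.imwrite("pics/l7.png",cv2.resize(S["color"][150:330,240:480,::-1],(800,600),interpolation=cv2.INTER_CUBIC))
```

```text
20.5 [0.4344 0.3066 0.2683] 0.06075393529015765 [ 0.4374  0.3185 -0.5432]
pin [274.25280898876406, 244.06741573033707] [[0.6117 0.1161 0.113 ]]
```

View pics/l7.png

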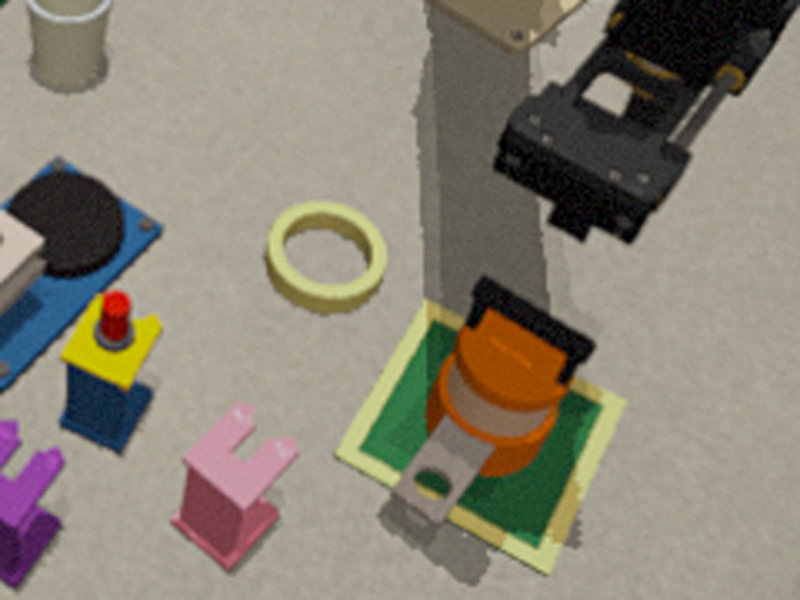

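The lamp stands upright inside the tape (base around (490,440)), the pin is parked at (115,320), and the hand is clear. I'll let the arm settle for two rows, then hand in.

Emit:
{"op": "play_rows", "data": {"increments": "0 0 0 0 0 0 0.7; 0 0 0 0 0 0 0.7; 0 0 0 0 0 0 0.7"}}

```text
time: 20.8
ee_pos: [0.4342, 0.3064, 0.2678]
eef_rot: [0.664, 0.748, -0.001, -0.0]
ft_force: [-0.2, -0.1, 0.7]
width: 0.0606
grip_force: 0.0
```

```bash
python3 -c "
from bench import *
print(close_job())"
```

```text
the job is handed in; nothing more can be done
None
```

The pin is parked in the yellow keeper, the lamp stands upright inside the mat's taped square, and the job is handed in at 20.8 s; the hand-in returned no verdict.

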